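# Make up the leaf-print and casting kits for a glass class

### The arm

A 7-joint arm with a two-finger parallel gripper is mounted at the origin on the work surface. World frame = base frame: x ahead of the robot, y to its left, z up, the work surface at z = 0. Lengths are in m, angles in rad, forces in N, time in s.
With the tool pointing down it reaches from about 0.425 to 0.95 m from the base axis. Payload 4.7 kg.
Tool frame: the origin (TCP) lies at the very end of the fingers, on their centre line; the grasp point (between the pads) lies 19 mm behind it (env.tcp_to_grasp is the distance from the TCP to the grasp point, in m); z points along the fingers, y is the line along which they close (so a half turn about z gives the same grasp; the last joint's range is limited). The gripper opens to 87 mm and grips with 3 to 60 N. Pads are 19 mm wide; open, the fingers measure 117 mm over their backs; the gripper's body (75 mm by 190 mm) begins 51 mm behind the grasp point.
Start: joints at [-1.299, 0.469, -0.049, 1.532, 0.024, 1.141, -0.082], TCP at [0.2, 0.645, 0.223] pointing down, gripper open.
Joint ranges: [-2.59, 2.59], [-0.33, 1.99], [-1.39, 1.29], [0.1, 2.45], [-1.04, 4.18], [0.21, 1.99], [-2.66, 2.66]. Speed limits (rad/s): [2.57, 2.57, 3.14, 3.14, 3.14, 3.14, 3.14].

### API

Orientations are given as a 3x3 rotation matrix whose columns are the frame's x, y, z axes.
In Python, from rig import env gives the robot as it stands. The module is installed in compiled form; this text tells all that it offers. Calls block until the motion is done:
- env.movep(position, orientation): joint-space move of the TCP to a pose.
- env.move_l(position, rate=0.15, attitude=None, f_stop=None): straight line of the TCP; attitude=None keeps the orientation; rate is the mean speed in m/s. With f_stop (N) it stops when the force on the tool has changed by that much, and returns True; else False.
- env.goto_joints(angles): joint-space move.
- env.ungrasp() and env.grasp(strength=None): open the fingers fully, or close them until they stop; strength is the grip in N (None keeps the last).
- env.dwell(seconds).
- env.ik(position, orientation): joint angles nearest the present ones, or None.
- env.grab_frame(name): name is "scene" or "top"; returns the picture (384x512x3 uint8, blue, green, red); there is no depth.
- env.camera_model(name): a dict with "camera_matrix" (3x3 intrinsics, pixels), "extrinsics" (4x4, takes a point from camera to world coordinates). Camera axes: x right, y down, z forward; pixel columns grow to the right and rows downward; lengths in m; the calibration is good to about 2 mm. A picture is of the moment at which its call begins. camera_model takes no time and is no camera call.
A pose or a line that the arm cannot do raises env.IKError and nothing moves.
- env.job_done(): hands the job in; it is judged then, once.
Trained networks look in the newest picture that a camera, given by its name, has taken for a name from the list of things; names that differ only in an ending like _2 or _b are one class to them, and where a whole thing is asked for, a point or a joint stands for the part that bears it (a point fixed in the world has none). Each returns a list of dicts, best first, with "conf" (0 to 1); they miss things now and then, are a little off and sometimes report something else, mostly with a low value. They report only what shows in the picture. A call takes as long as a camera call.
- env.outline_of(camera, query): "region" (384x512 bool, what is visible of it) and "extent" ([left, top, right, bottom] in pixels, round what is visible of it).
Readings, each from a call of its own:
- env.current_time(): time.
- env.current_joints(): joint angles.
- env.current_joint_velocities(): joint speeds.
- env.current_tau(): joint torques, N m.
- env.current_eef_pos(): TCP position.
- env.current_ee_rot(): TCP orientation.
- env.current_ft_force(): force on the tool from outside, world axes, zero at the start.
- env.current_ft_torque(): the same for the moment, N m.
- env.current_grip_width(): finger opening in m.
- env.current_grasp_force(): force on a finger pad.
Only numpy, scipy, OpenCV 4.12 (cv2) and the standard library are available. Lean on these libraries where they do the work, as an engineer would, in place of code of your own. Each camera call takes 0.05 s, during which the arm holds its last target. There are 200 camera calls.

### The job

Make up the two class trays. Leaf-print kit, in the larger three-compartment tray: the tall slender powder jar standing in the square compartment, the sifter standing in the oblong one with its handle lengthways and none of it reaching out of the compartment, and the tweezers lying lengthways in the long lane; casting kit, in the smaller two-compartment tray: the plaster mould hollow side up in the oblong compartment and the squat frit jar standing in the square one. Set each thing down gently (lower it, do not drop it), flat on the tray's floor, and leave the big storage jar, the red cup and the glass cutter where they are.

Things in the scene. Friction and masses are not known exactly. Their poses are not given: they have to be found in the camera images.
- leaf_tray: Leaf-print tray: the larger grey tray, 235 (x) x 165 (y) mm, fixed, three compartments. Floor 3 mm; walls 3 mm thick, tops 14 mm above bench. Origin: centre of underside, x along the length. Inside sizes and centres (x, y), mm: long lane 229 x 80 at (0, 39.5); oblong 150 x 76 at (-39.5, -41.5); square 76 x 76 at (76.5, -41.5)
- casting_tray: Casting tray: the smaller grey tray, 219 (x) x 96 (y) mm, fixed, two compartments. Floor 3 mm; walls 3 mm thick, tops 14 mm above bench. Origin: centre of underside, x along the length. Inside sizes and centres (x, y), mm: oblong 120 x 90 at (-46.5, 0); square 90 x 90 at (61.5, 0)
- powder_jar: Powder jar: tall slender closed jar, green glass with a paper band and a white screw cap, 42 mm diameter (cap included), 70 mm high, about 110 g, standing. Origin at the centre of its underside. z up.
- frit_jar: Frit jar: low squat closed jar of the same make, 62 mm diameter, 38 mm high (the top 13 mm is the white cap, of the same diameter), about 140 g, standing. Origin at the centre of its underside. z up.
- sifter: Powder sifter: round steel cup with gauze floor, 44 mm wide, 32 mm high, about 70 g, with a level wire-loop handle 25 to 29 mm up, 22 mm wide at most; 118 mm long over all. Origin at mid-length, at underside height, z up; the cup's axis lies 37 mm from it towards -x, the handle runs to +x. Rigid; grasp the cup, across the handle
- mould: Casting mould: white plaster block 90 (x) x 56 (y) x 26 (z) mm with a leaf-shaped hollow in its top, about 200 g, lying hollow up. Origin at the centre of its underside. x along its length; grasp across the 56 mm.
- tweezers: Long steel tweezers, 200 mm, lying on the blades' edges so that both blades are seen from above; 10 mm high, about 40 g, rigid (they do not close when gripped). Origin at mid-length, at the underside; x along the length, tips at +x, z up. Within 35 mm of the origin the blades are parallel, 16 mm over their outsides: grasp there
- storage_jar: Bystander: big storage jar, 76 mm diameter, 125 mm high, beyond the work. Leave it alone. Origin at the centre of its underside.
- red_cup: Bystander: small red plastic cup, 48 mm wide, 32 mm high. Leave it alone. Origin at the centre of its underside.
- glass_cutter: Bystander: pencil-shaped brass glass cutter, 160 mm long, 14 mm thick, lying across the far side. Leave it alone. Origin near mid-length, at the underside; x along it.

How it is judged:
By the outcome, as a careful person would: the job done as asked, in the order asked, and still so for the second after the job is handed in, with the robot touching nothing.
It also fails if it takes over 136 s, if anything falls off the work surface, if the arm or the gripper's body presses on something with over 40 N, if the wrist force passes 120 N, or if a joint passes its speed limit or range.

## Working session

There is one attempt and no reset: what is moved stays moved. The work goes in short steps, each a Python script; the robot and the scene stay as the last script left them, time stands still between calls to the robot, and variables do not carry over. Pictures are saved under pics/ and viewed, at most 14 in all, crops included, and the job is handed in when it is done.

```bash
mkdir -p pics; python3 - <<'E'
from rig import env
import cv2,numpy as np
np.set_printoptions(precision=4,suppress=True)
for n in("scene","top"):
    im=env.grab_frame(n);cv2.imwrite(f"pics/{n}0.png",im);c=env.camera_model(n);print(n,c["camera_matrix"],c["extrinsics"])
print(env.current_time(),env.current_ee_rot())
E
```

```text
scene [[410.8661   0.     261.6131]
 [  0.     410.8661 200.2092]
 [  0.       0.       1.    ]] [[-0.3897  0.5852 -0.7111  1.3549]
 [ 0.9209  0.2419 -0.3056  0.3184]
 [-0.0069 -0.774  -0.6332  0.7041]
 [ 0.      0.      0.      1.    ]]
top [[356.2859   0.     256.1431]
 [  0.     356.2859 190.7247]
 [  0.       0.       1.    ]] [[ 0.0341 -0.976   0.2149  0.4347]
 [-0.9994 -0.034   0.0042 -0.0153]
 [ 0.0032 -0.2149 -0.9766  0.8556]
 [ 0.      0.      0.      1.    ]]
0.1 [[-0.9551  0.2962 -0.0004]
 [ 0.2962  0.9551 -0.0017]
 [-0.0001 -0.0017 -1.    ]]
```

View pics/scene0.png

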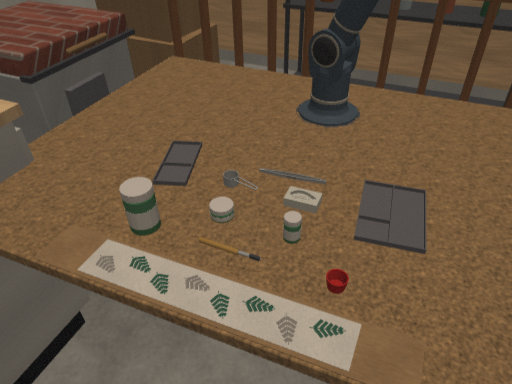

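View pics/top0.png

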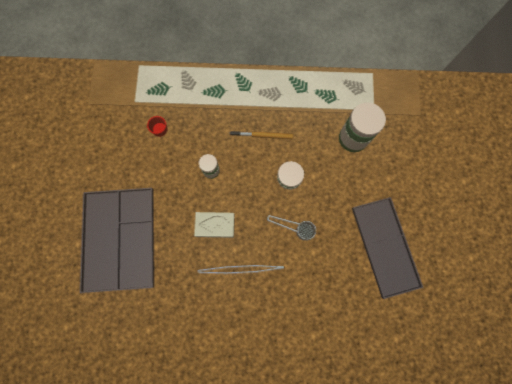

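Top view: leaf tray is at left (82-154, 190-292) with its lane on the +y side and its square at the far end. Casting tray is at right (353-420, 200-297). The powder jar is at (208,165), frit jar (291,175), mould (214,224), sifter cup (306,230) with its handle to the upper left, and tweezers (240,269).

```bash
cat > h.py <<'E'
from rig import env
import cv2,numpy as np
from scipy.optimize import minimize
np.set_printoptions(precision=4,suppress=True)
CAM={n:env.camera_model(n) for n in("scene","top")}
def proj(n,P):
    c=CAM[n];E=np.linalg.inv(c["extrinsics"]);q=P@E[:3,:3].T+E[:3,3];q=q@c["camera_matrix"].T;return q[:,:2]/q[:,2:]
def box(a,b,h):return np.array([[x,y,z] for x in(-a/2,a/2) for y in(-b/2,b/2) for z in(0,h)])
def cyl(d,h,x=0,z0=0):
    t=np.linspace(0,2*np.pi,33)[:-1];return np.array([[x+d/2*np.cos(u),d/2*np.sin(u),z] for u in t for z in(z0,h)])
SH=dict(leaf_tray=[box(.235,.165,.014)],casting_tray=[box(.219,.096,.014)],powder_jar=[cyl(.042,.07)],frit_jar=[cyl(.062,.038)],
 sifter=[cyl(.044,.032,-.037),box(.074,.018,.004)+[.022,0,.025]],mould=[box(.09,.056,.026)],
 tweezers=[box(.2,.014,.010)],storage_jar=[cyl(.076,.125)],red_cup=[cyl(.048,.032)],glass_cutter=[box(.16,.014,.014)])
S=4
def mask(n,name,p,flip=False):
    x,y,z,a=p;R=np.array([[np.cos(a),-np.sin(a),0],[np.sin(a),np.cos(a),0],[0,0,1]]);m=np.zeros((384*S,512*S),np.uint8)
    for s in SH[name]:
        q=proj(n,s@R.T+[x,y,z]);cv2.fillConvexPoly(m,cv2.convexHull(np.round((q+.5)*S).astype(np.int32)),1)
    return m
def regions(name):
    out={}
    for n in CAM:
        r=env.outline_of(n,name)
        if r:out[n]=(r[0]["region"],r[0]["conf"],r[0]["extent"])
    return out
def ray(n,u,v):
    c=CAM[n];d=np.linalg.inv(c["camera_matrix"])@[u,v,1];E=c["extrinsics"];return E[:3,3],E[:3,:3]@d
def onplane(n,u,v,z):
    o,d=ray(n,u,v);return o+d*(z-o[2])/d[2]
def fit(name,reg,yaws,z0=0.):
    big={n:cv2.resize(r[0].astype(np.uint8),None,fx=S,fy=S,interpolation=cv2.INTER_LINEAR) for n,r in reg.items()}
    hull=name in("tweezers",)
    if hull:
        for n in big:
            h=cv2.convexHull(cv2.findNonZero(big[n]));b=np.zeros_like(big[n]);cv2.fillConvexPoly(b,h,1);big[n]=b
    def cost(p):
        s=0
        for n,b in big.items():
            m=mask(n,name,p);s+=1-(m&b).sum()/max((m|b).sum(),1)
        return s
    n="top" if "top" in reg else "scene"
    v,u=np.nonzero(reg[n][0]);g=onplane(n,u.mean(),v.mean(),.015);best=None
    for a in yaws:
        r=minimize(cost,[g[0],g[1],z0,a],method="Nelder-Mead",options=dict(initial_simplex=[[g[0],g[1],z0,a],[g[0]+.01,g[1],z0,a],[g[0],g[1]+.01,z0,a],[g[0],g[1],z0+.01,a],[g[0],g[1],z0,a+.15]],maxiter=150,xatol=1e-4,fatol=1e-4))
        if best is None or r.fun<best.fun:best=r
    return best
E
cat > meas.py <<'E'
from h import *
import json
Y=dict(leaf_tray=[0],casting_tray=[.25,],sifter=[np.pi/2-.5,np.pi/2-.1],mould=[np.pi/2],tweezers=[np.pi/2],glass_cutter=[np.pi/2])
env.grab_frame("scene");env.grab_frame("top");res={}
for k in SH:
    reg=regions(k);
    b=fit(k,reg,Y.get(k,[0]));res[k]=b.x.tolist();print(k,{n:(round(r[1],2),[int(i) for i in r[2]]) for n,r in reg.items()},b.x,round(b.fun,3))
    np.savez(f"reg_{k}.npz",**{n:r[0] for n,r in reg.items()})
json.dump(res,open("poses.json","w"))
E
python3 meas.py
python3 - <<'E'
import cv2,numpy as np
a=cv2.imread("pics/scene0.png");t=cv2.imread("pics/top0.png")
A=cv2.resize(a[130:200,140:240],(400,280),interpolation=2);B=cv2.resize(t[195:300,345:445],(400,420)[:2],interpolation=2)
C=cv2.resize(t[200:290,190:330],(800,180*2)[:1]+(514,),interpolation=2)
top=np.zeros((600,800,3),np.uint8);top[:280,:400]=A;top[:420,400:]=B;top=cv2.convertScaleAbs(top,alpha=2.2)
cv2.imwrite("pics/c1.png",top);cv2.imwrite("pics/c2.png",C)
E
```

```text
leaf_tray {'scene': (0.82, [352, 182, 428, 254]), 'top': (0.91, [81, 187, 154, 292])} [0.495  0.3106 0.0015 0.1051] 0.044
casting_tray {'scene': (0.88, [154, 138, 202, 187]), 'top': (0.85, [350, 200, 422, 298])} [ 0.4988 -0.3232 -0.0007  0.3039] 0.074
powder_jar {'scene': (0.77, [280, 210, 300, 244]), 'top': (0.9, [196, 152, 217, 177])} [0.671  0.1014 0.0017 0.1096] 0.136
frit_jar {'scene': (0.58, [208, 197, 233, 220]), 'top': (0.8, [278, 158, 304, 190])} [ 0.6607 -0.0931  0.0004  0.1275] 0.207
sifter {'scene': (0.56, [220, 170, 238, 189]), 'top': (0.91, [296, 222, 315, 240])} [ 0.5617 -0.1175 -0.0007  0.4376] 0.896
mould {'scene': (0.91, [283, 186, 321, 211]), 'top': (0.64, [191, 211, 236, 237])} [0.5355 0.0838 0.0018 1.5988] 0.135
tweezers {'scene': (0.68, [258, 168, 324, 184]), 'top': (0.55, [197, 261, 286, 278])} [0.4339 0.0172 0.0012 1.6443] 0.389
storage_jar {'scene': (0.75, [120, 178, 161, 234]), 'top': (0.92, [339, 104, 385, 149])} [ 0.7685 -0.2541 -0.0014  0.1331] 0.129
red_cup {'scene': (0.83, [325, 267, 349, 296]), 'top': (0.59, [149, 114, 166, 135])} [ 0.7742  0.2399 -0.      0.1553] 0.416
glass_cutter {'scene': (0.7, [196, 235, 259, 263]), 'top': (0.68, [229, 134, 294, 140])} [ 0.7686 -0.0197 -0.0002  1.544 ] 0.695
```

View pics/c1.png

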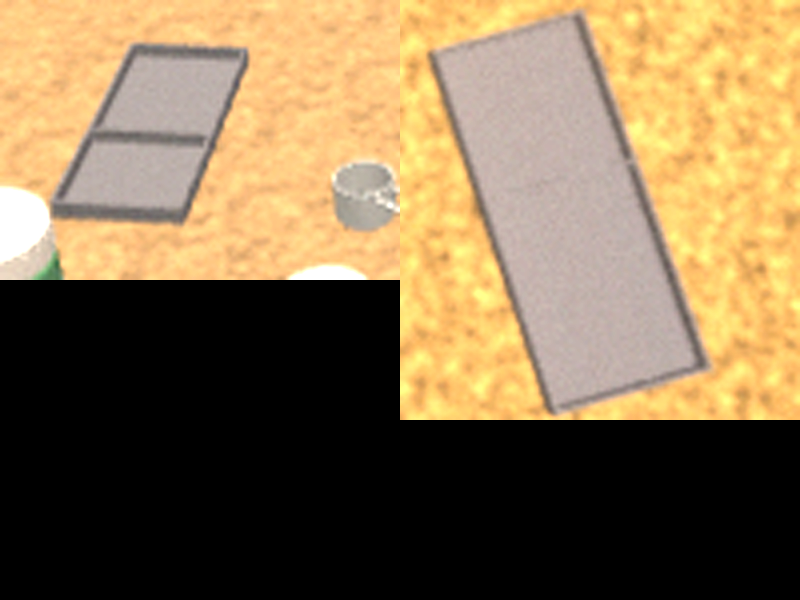

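View pics/c2.png

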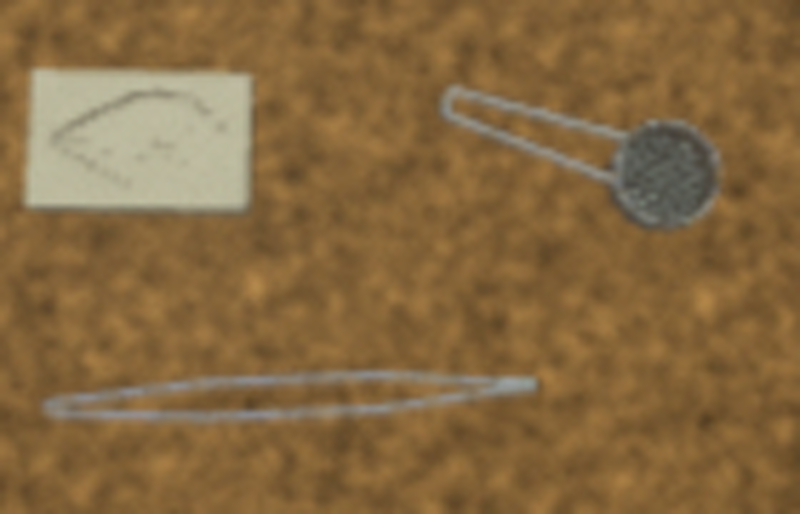

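The casting tray's divider lies nearer the far end, so its square compartment is at +x. The outline of the sifter covers only its cup (306,230); the handle ends near (268,218). I'll refine the sifter and tweezers, then check all the fits with an overlay.

```bash
cat > ref.py <<'E'
from h import *
import json
P=json.load(open("poses.json"))
# tweezers: ends picked in the enlarged top view
e=[onplane("top",190+u/5.714,200+v/5.714,.006) for u,v in((45,407),(537,384))];print("tw ends",e,np.linalg.norm(e[0]-e[1]))
d=e[0]-e[1];P["tweezers"]=[*((e[0]+e[1])/2)[:2],0,np.arctan2(d[1],d[0])]
# sifter: fit the cup alone, then handle end
SH["cup"]=[cyl(.044,.032)];r=np.load("reg_sifter.npz");b=fit("cup",{n:(r[n],) for n in r.files},[0]);print("cup",b.x,b.fun)
h=onplane("top",190+447/5.714,200+103/5.714,.027);d=h[:2]-b.x[:2];a=np.arctan2(d[1],d[0]);print("handle",h,np.linalg.norm(d),"expect .096")
P["sifter"]=[b.x[0]+.037*np.cos(a),b.x[1]+.037*np.sin(a),0,a]
SH["tweezers"]=[box(.2,.003,.01),box(.07,.016,.01)]
for k,p in P.items():print(k,np.array(p))
json.dump(P,open("poses.json","w"))
def ov(n,u,v,w,h,keys,s,out):
    im=cv2.resize(cv2.imread(f"pics/{n}0.png")[v:v+h,u:u+w],(w*s,h*s),interpolation=2)
    for k in keys:
        x,y,z,a=P[k];R=np.array([[np.cos(a),-np.sin(a),0],[np.sin(a),np.cos(a),0],[0,0,1]])
        for sh in SH[k]:
            q=(proj(n,sh@R.T+[x,y,z])-[u,v]+.5)*s
            cv2.polylines(im,[cv2.convexHull(np.round(q*8).astype(np.int32))],True,(0,0,255),1,16,3)
    cv2.imwrite(out,im)
ks=list(P)
ov("top",190,145,132,135,ks,4,"pics/o1.png")
ov("scene",150,130,180,120,ks,4,"pics/o2.png")
E
python3 ref.py
```

```text
tw ends [array([0.4254, 0.1172, 0.006 ]), array([ 0.4414, -0.0828,  0.006 ])] 0.20058828835049902
cup [ 0.5289 -0.1316  0.0002  0.047 ] 0.38700702415288935
handle [ 0.5526 -0.0423  0.027 ] 0.09232972716973001 expect .096
leaf_tray [0.495  0.3106 0.0015 0.1051]
casting_tray [ 0.4988 -0.3232 -0.0007  0.3039]
powder_jar [0.671  0.1014 0.0017 0.1096]
frit_jar [ 0.6607 -0.0931  0.0004  0.1275]
sifter [ 0.5384 -0.0958  0.      1.3118]
mould [0.5355 0.0838 0.0018 1.5988]
tweezers [0.4334 0.0172 0.     1.6505]
storage_jar [ 0.7685 -0.2541 -0.0014  0.1331]
red_cup [ 0.7742  0.2399 -0.      0.1553]
glass_cutter [ 0.7686 -0.0197 -0.0002  1.544 ]
```

View pics/o1.png

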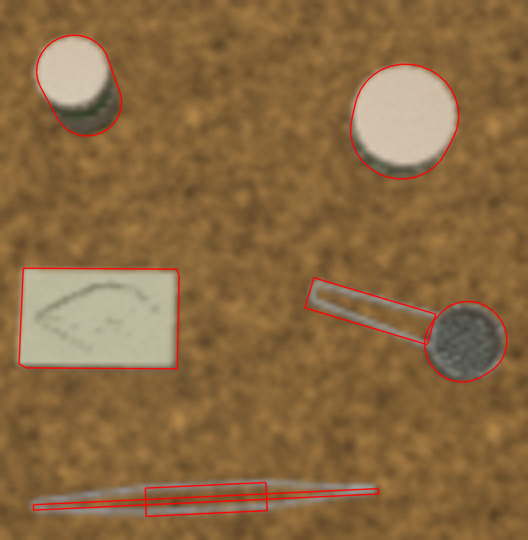

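View pics/o2.png

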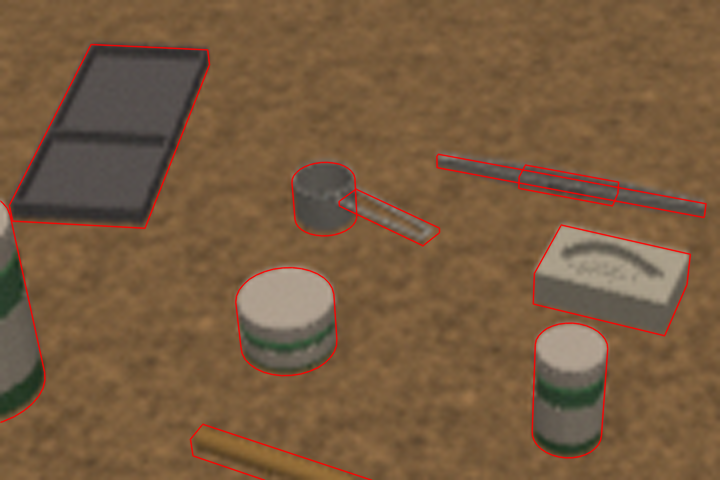

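The overlays fit closely in both views, and everything stands at z≈0 within 2 mm. I'll start with the powder jar, then the sifter.

```bash
cat > act.py <<'E'
from h import *
import json
P=json.load(open("poses.json"));Z=.16
def R(t):y=np.array([np.cos(t),np.sin(t),0]);z=np.array([0,0,-1.]);return np.column_stack([np.cross(y,z),y,z])
def intray(tr,x,y):
    X,Y,_,a=P[tr];return np.array([X+x*np.cos(a)-y*np.sin(a),Y+x*np.sin(a)+y*np.cos(a)])
def best(pick,tp,place,tq):
    c=[]
    for k in(-1,0,1,2):
        j=[env.ik([*pick,Z],R(tp+k*np.pi)),env.ik([*place,Z],R(tq+k*np.pi))]
        if all(q is not None for q in j):c.append((max(abs(q[6]) for q in j),k*np.pi))
    return min(c)[1]
def pick(xy,t,h,f):
    env.movep([*xy,h+.10],R(t));env.move_l([*xy,h+.04],.2);env.move_l([*xy,h],.07);env.grasp(f)
    w=env.current_grip_width();print("width",round(w,4),"force",env.current_grasp_force(),"tcp",env.current_eef_pos())
    env.move_l([*xy,h+.10],.12);print("lifted width",round(env.current_grip_width(),4));return w
def place(xy,t,h,floor=.003,release=True):
    z=h+floor
    env.movep([*xy,z+.10],R(t));env.move_l([*xy,z+.025],.15);env.dwell(.2)
    s=env.move_l([*xy,z-.004],.02,f_stop=3.);print("contact",s,env.current_eef_pos(),"wanted z",z)
    if release:
        env.ungrasp();print("released",env.current_grip_width(),env.current_ft_force());env.move_l([*xy,z+.02],.06);env.move_l([*xy,z+.10],.2)
    print("t",env.current_time())
E
python3 - <<'E'
from act import *
p=np.array(P["powder_jar"][:2]);q=intray("leaf_tray",.0765,-.0415);t=np.pi/2;k=best(p,t,q,t)
pick(p,t+k,.025,25);place(q,t+k+P["leaf_tray"][3],.025);print(env.current_joints())
E
```

```text
width 0.0411 force 24.999997937120497 tcp [0.671  0.1013 0.025 ]
lifted width 0.0415
contact True [0.5754 0.2773 0.028 ] wanted z 0.028
released 0.08686609156108219 [ 0.1699  0.3305 -0.0876]
t 11.6083
[-0.6231  0.502   0.1493  1.7258 -0.0898  0.9244  1.2386]
```

```bash
python3 - <<'E'
from act import *
x,y,_,a=P["sifter"];d=np.array([np.cos(a),np.sin(a)]);p=np.array([x,y])-.037*d
ta=P["leaf_tray"][3];q=intray("leaf_tray",-.0395-.037,-.0415)
k=best(p,a+np.pi/2,q,ta+np.pi/2)
pick(p,a+np.pi/2+k,.014,20);place(q,ta+np.pi/2+k,.0145)
im=env.grab_frame("scene");im2=env.grab_frame("top")
cv2.imwrite("pics/s1.png",np.hstack([cv2.resize(im[165:265,340:440],(400,400)),cv2.resize(im2[180:300,75:175],(400,480))[:400]]))
E
```

```text
width 0.0439 force 20.00012068077922 tcp [ 0.5289 -0.1315  0.014 ]
lifted width 0.0436
contact True [0.4232 0.2613 0.017 ] wanted z 0.0175
released 0.08682741968729048 [-0.5806  0.4411 -0.1266]
t 21.7417
```

View pics/s1.png

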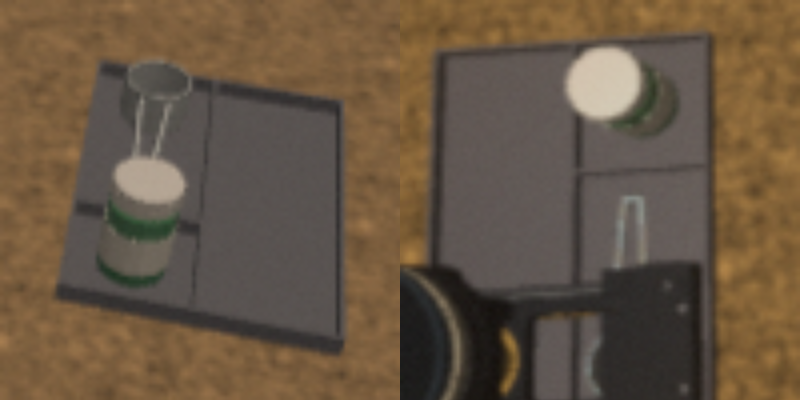

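Powder jar (scene crop 145,220) and sifter (cup 158,80, handle lengthways) are both inside their compartments. For the tweezers, the fully opened fingers (117 mm) won't fit the 80 mm lane. I'll set them down, weaken the grip, then open with the tool centred across the lane so any touch on the walls is light and even.

```bash
python3 - <<'E'
from act import *
x,y,_,a=P["tweezers"];p=np.array([x,y]);ta=P["leaf_tray"][3];q=intray("leaf_tray",0,.0395)
k=best(p,a+np.pi/2,q,ta+np.pi/2)
pick(p,a+np.pi/2+k,.004,12);place(q,ta+np.pi/2+k,.004,release=False)
env.grasp(3);print(env.current_grip_width(),env.current_grasp_force(),env.current_ft_force())
E
```

```text
width 0.0155 force 11.99971005320549 tcp [0.4334 0.0172 0.004 ]
lifted width 0.0155
contact True [0.4908 0.3499 0.0069] wanted z 0.007
t 30.3
0.015636943949638264 3.0007878318428993 [0.3678 0.8171 5.602 ]
```

```bash
python3 - <<'E'
from act import *
env.ungrasp();print(env.current_grip_width(),env.current_grasp_force(),env.current_ft_force(),env.current_time())
c=env.current_eef_pos()
env.move_l([c[0],c[1],.02],.03);print(env.current_grip_width(),env.current_ft_force());env.move_l([c[0],c[1],.15],.2)
im=env.grab_frame("scene")
cv2.imwrite("pics/s2.png",cv2.resize(im[165:265,340:440],(500,500)));print(env.current_time())
E
```

```text
0.061807757863784965 2.9998598276870325 [ 0.638   0.2676 -0.4629] 31.35
0.0863667724829835 [ 0.0105 -0.1456  0.5222]
32.8083
```

View pics/s2.png

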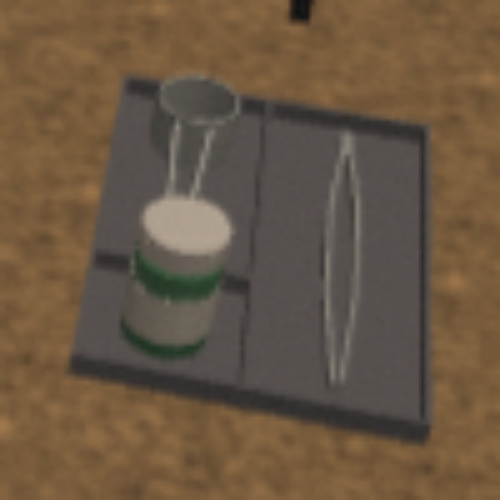

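The tweezers lie lengthways in the lane (crop 345,130 to 337,385), and the fingers met the walls with only 3 N. Next are the mould and the frit jar.

```bash
python3 - <<'E'
from act import *
x,y,_,a=P["mould"];p=np.array([x,y]);ta=P["casting_tray"][3];q=intray("casting_tray",-.0465,0);h=np.pi/2
k=best(p,a+h,q,ta+h)
w=pick(p,a+h+k,.0135,30)
assert .05<w<.06
place(q,ta+h+k,.0135)
p=np.array(P["frit_jar"][:2]);q=intray("casting_tray",.0615,0);k=best(p,h,q,ta+h)
w=pick(p,h+k,.014,25)
assert .056<w<.068
place(q,ta+h+k,.014)
env.movep([.45,0,.25],R(h+k))
im=env.grab_frame("scene");im2=env.grab_frame("top")
cv2.imwrite("pics/s3.png",np.hstack([cv2.resize(im[125:205,140:240],(400,320)),cv2.resize(im2[195:300,345:445],(400,420))[:320]]))
cv2.imwrite("pics/s4.png",im)
print(env.current_time())
E
```

```text
width 0.0556 force 29.98920824378729 tcp [0.5352 0.0839 0.0136]
lifted width 0.0555
contact True [ 0.4544 -0.337   0.0166] wanted z 0.0165
released 0.08687419790113908 [0.3024 0.7286 0.3819]
t 42.5667
width 0.0614 force 25.000291569158435 tcp [ 0.6609 -0.0932  0.0142]
lifted width 0.0615
contact True [ 0.5574 -0.3047  0.0172] wanted z 0.017
released 0.08673645818175006 [-0.9718 -0.1095  0.6397]
t 51.225
52.6417
```

View pics/s3.png

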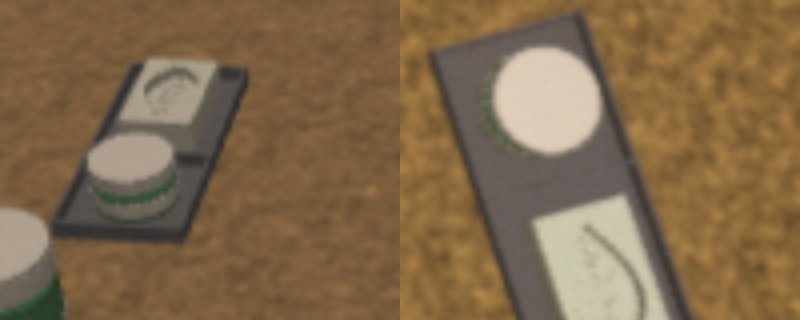

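View pics/s4.png

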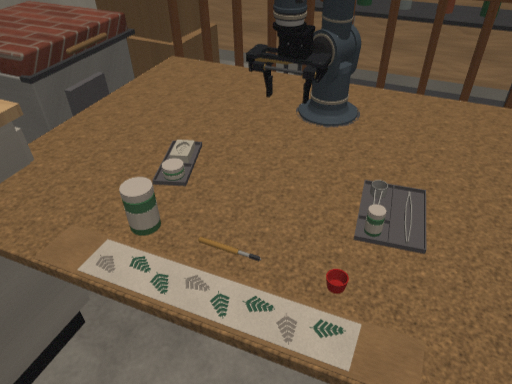

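The mould (181,148) lies hollow up and the frit jar (172,168) stands in its square. The leaf kit is in place around (390,212), and the storage jar, cup and cutter haven't moved. Handing in.

```bash
python3 -c "
from rig import env
print(env.job_done())"
```

```text
the job is handed in; nothing more can be done
None
```

Both trays are made up in the order asked, with every item lowered onto its compartment floor and the bystanders untouched; the job was handed in at about 53 s (the fingers briefly touched the lane walls at 3 N when releasing the tweezers), and no verdict was returned.

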